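Find the heavy side of a handwheel on the balancing stand and hold it down

TASK

The three-handled wheel on the balancing stand has a heavy side that cannot be seen, and its bearing is a little sticky. By a handle, swing the wheel about a quarter turn clockwise (as seen from the robot) and let go so that it rolls back and stops, then do the same anticlockwise: the heavy side hangs straight down midway between the two stopping places. Then grip a handle, turn the wheel to that midway place and finish while still holding the handle there; leave the jar, tin and ring beside the stand alone.

Things in the scene. Friction and masses are not known exactly. Their poses are not given: they have to be found in the camera images.
- stand: Balancing stand, fixed: dark base plate 120 (x) x 130 (y) x 12 mm, grey pillar 50 mm wide, 147 mm high at its rear (x +20 to +48 mm) carrying the wheel's bearing. Origin: centre of the base's underside. Its x axis runs from the wheel's handles towards the pillar (roughly away from the robot) and is parallel to the axle; y left, z up.
- axle (a point): Centre of the wheel's front face, on the axle, 135 mm above the table. It does not turn; its axes are those of the stand. The value of joint slug, which is judged but never given, is the angle of the hidden heavy side from straight down about this axle, positive to the left, negative to the right as seen from the robot (clockwise turning makes it grow).
- wheel: Upright aluminium wheel, 112 mm across, 16 mm thick, on the level axle. Origin on the axle, 12 mm behind the front face; x as the stand's; z points at handle_1, which a dark tab marks, standing 11 mm out from the rim (three flat dark discs are decoration). A 0.2 to 0.3 kg slug is hidden inside, 36 mm from the axle, in a new direction every time, unrelated to the handles; all else is balanced.
- hub (a point): A point on the axle, at the front of the hub, 8 mm before the wheel's face. The wheel moves slowly, without overshoot. Its sticky bearing (0.044 N m) holds it wherever the heavy side is within 25 to 37 degrees of straight down (equal left and right), or of straight up; it starts at rest so, near down. Let go farther out, it rolls back and stops some 1.5 s later at the edge of that range.
- handle_1 (a point): Middle of the grip of handle 1: a straight black round rod, 13 mm in diameter, parallel to the axle, 42 mm from it, that sticks out 64 mm towards the robot from the wheel's front face; this point is 44 mm in front of the face and 20 mm from the rod's free end. The rod is fixed to the wheel and can turn between the fingers as the wheel turns.
- handle_2 (a point): The same point of handle 2, equal to handle 1, 120 degrees clockwise from it as seen from the robot.
- handle_3 (a point): The same point of handle 3, equal to handle 1, 240 degrees clockwise from it as seen from the robot.
- jar: Bystander: jar with screw lid, 41 mm wide, 43 mm high, to the left of the stand. Origin: centre of its underside.
- tin: Bystander: flat round tin, 56 mm wide, 20 mm high, to the right of the stand. Origin: centre of its underside.
- ring: Bystander: black mount ring, 43 mm wide, 14 mm high, behind the stand. Origin: centre of its underside.

How it is judged:
On the way, in this order (a step that is already met when the one before it is completed fails the run):
1. the wheel is swung by hand clockwise, heavy side well out to the left (over 40 degrees) (value of joint slug above 0.7 rad and contact force between the fingers and wheel above 0.3 N), for 0.05 s.
2. it is let go and has stopped, heavy side still to the left (value of joint slug between 0.25 and 1 rad and contact force between the fingers and wheel below 0.05 N and velocity of joint slug between -0.05 and 0.05 rad/s), for 0.3 s.
3. the wheel is swung by hand anticlockwise, heavy side well out to the right (over 40 degrees) (value of joint slug below -0.7 rad and contact force between the fingers and wheel above 0.3 N), for 0.05 s.
4. it is let go and has stopped, heavy side still to the right (value of joint slug between -1 and -0.25 rad and contact force between the fingers and wheel below 0.05 N and velocity of joint slug between -0.05 and 0.05 rad/s), for 0.3 s.
At the end, for the whole second after the job is handed in: The wheel is at rest with its heavy side within 0.2 rad (11 degrees) of straight down, and the fingers grip one of its handles (over 1.5 N, grasp point within 35 mm of that handle's grip point) (value of joint slug between -0.2 and 0.2 rad and contact force between the fingers and wheel above 1.5 N and (distance between the grasp point and handle_1 below 0.035 m or distance between the grasp point and handle_2 below 0.035 m or distance between the grasp point and handle_3 below 0.035 m) and velocity of joint slug between -0.05 and 0.05 rad/s); the arm keeps its last pose, push and grip.
It fails at once if the jar was moved by more than 25 mm (distance of jar from where it was at the start of the episode above 0.025 m).
It fails at once if the tin was moved by more than 25 mm (distance of tin from where it was at the start of the episode above 0.025 m).
It fails at once if the ring was moved by more than 25 mm (distance of ring from where it was at the start of the episode above 0.025 m).
It also fails if it takes over 64 s, if anything falls off the work surface, if the arm or the gripper's body presses on something with over 40 N, if the wrist force passes 120 N, or if a joint passes its speed limit or range.

ROBOT

A 7-joint arm with a two-finger parallel gripper is mounted at the origin on a cart in front of the work surface, level with it; the furniture and walls round the work are solid. World frame = base frame: x ahead of the robot, y to its left, z up, the work surface at z = 0. Lengths are in m, angles in rad, forces in N, time in s.
With the tool pointing down it reaches from about 0.4 to 0.9 m from the base axis. Payload 5.5 kg.
Tool frame: the origin (TCP) lies at the very end of the fingers, on their centre line; the grasp point (between the pads) lies 19 mm behind it (pinch_z is the distance from the TCP to the grasp point, in m); z points along the fingers, x is the direction in which the jaws open and shut, and the axes are right-handed (so a half turn about z gives the same grasp; the last joint's range is limited). The gripper opens to 92 mm and grips with 3 to 60 N. Pads are 19 mm wide; open, the fingers measure 130 mm over their backs; the gripper's body (75 mm by 190 mm) begins 47 mm behind the grasp point.
Start: joints at [-0.937, 0.501, -0.427, 1.55, 0.221, 1.138, -0.21], TCP at [0.235, 0.606, 0.227] pointing down, gripper open.
Joint ranges: [-2.88, 2.88], [-0.31, 2.03], [-1.54, 1.56], [0.2, 2.42], [-1.41, 4.55], [0.19, 2.02], [-2.57, 2.57]. Speed limits (rad/s): [2.57, 2.57, 3.14, 3.14, 3.14, 3.14, 3.14].

INTERFACE

Orientations are given as a rotation vector (axis times angle).
In Python, from station import * gives the robot as it stands.
- The arm moves only by the tool apply_moves, never from a script. Its argument "moves" is one flat list of numbers, 7 for each row, row after row: the shift along the tool's x, y, z in cm, then the turn, a rotation vector about the tool's x, y, z in rad, then the opening, from -1 (shut) to 1 (fully open). A call has 1 to 8 rows; each row shifts and turns the commanded pose from where the row before left it, along the tool's axes as they then stand; what a row does not reach is not made up. A row lasts 1/10 s, in which the tool goes at most 50 mm and 8.59 degrees, less where a joint would pass 70% of its speed; a pose out of reach is approached as far as the arm can. A call with a gripper value outside its range is refused whole. The fingers move at their own pace and stop on an object; "grip_force" is the grip in N (left out, the last holds). Time passes only in rows, so rows that do not move let the fingers close. It gives the time, the measured TCP pose, the force and the opening at its end, in the units of the state.
- get_obs(): the state, without advancing time (a new reading comes with each control period).
- grab_frame(name): name is "scene" or "side" or "wrist"; returns a dict with "img" (384x512x3 uint8, red, green, blue), "fx", "fy", "cx", "cy" (pixels), "world_from_camera" (4x4, takes a point from camera to world coordinates). Camera axes: x right, y up, looking along -z (the intrinsics and any distortion apply to the point x, -y, -z); pixel columns grow to the right and rows downward; lengths in m; the calibration is good to about 2 mm. A picture is of the moment at which its call begins. There is no depth.
- hand_in(): hands the job in, once; it reports no verdict.
The state is a dict: "t": time; "joint_pos": joint angles; "joint_vel": joint speeds; "effort": joint torques, N m; "tcp_pos": TCP position; "orientation": TCP orientation; "wrist_force": force on the tool from outside, world axes, zero at the start; "torque": the same for the moment, N m; "gripper_width": finger opening in m.
Only numpy, scipy, OpenCV 4.12 (cv2) and the standard library are available. Lean on these libraries where they do the work, as an engineer would, in place of code of your own. Each camera call takes 0.05 s, during which the arm holds its last target. There are 200 camera calls.

## Working session

There is one attempt and no reset: what is moved stays moved. The work goes in short steps, Python scripts to look and compute and a tool call to move; the robot and the scene stay as the last step left them, time stands still between calls to the robot, and variables do not carry over. Pictures are saved under pics/ and viewed, about 8 in all and at most 12, crops included, and the job is handed in when it is done.

Besides the shell and the picture viewer there is one more tool, called after "Request:" in YAML: its name, and indented under it one key for each argument. apply_moves: Moves the arm, as the interface text tells. Its arguments: {"type":"object","properties":{"moves":{"type":"array"},"grip_force":{"type":"number"}},"required":["moves"]}

```bash
mkdir -p pics; ls
python3 - <<'E'
from station import *
import cv2,numpy as np
o=get_obs();print(o)
ims=[]
for n in("scene","side"):
    f=grab_frame(n);cv2.imwrite(f"pics/{n}0.png",f["img"][:,:,::-1]);print(n,f["fx"],f["fy"],f["cx"],f["cy"],[k for k in f]);print(np.round(f["world_from_camera"],3).tolist())
E
```

```text
pics
{'t': 0.0, 'joint_pos': array([-0.93678974,  0.5018803 , -0.4267935 ,  1.55144666,  0.22079799,
        1.13830741, -0.21033784]), 'joint_vel': array([-0.00012932,  0.00099112, -0.0001518 ,  0.00013546,  0.00049201,
       -0.00183365,  0.00091235]), 'effort': array([ 7.39839993e-05, -5.66585505e+01, -5.81606671e+00, -2.79118395e+01,
       -6.86420873e-02,  3.04772670e-02,  1.87739925e-04]), 'tcp_pos': array([0.23532103, 0.60514839, 0.22565961]), 'orientation': array([ 2.5919889 ,  1.77328885, -0.00263694]), 'wrist_force': array([ 0.23811559, -0.73982316,  1.15325323]), 'torque': array([ 0.03034569, -0.01581573,  0.00166168]), 'gripper_width': 0.09200965286388918}
scene 380.99614561135166 380.99614561135166 257.2663248767882 186.46378001273908 ['img', 'fx', 'fy', 'cx', 'cy', 'world_from_camera']
[[0.622, 0.402, -0.672, 0.084], [-0.782, 0.341, -0.521, -0.534], [0.019, 0.85, 0.526, 0.581], [0.0, 0.0, 0.0, 1.0]]
side 459.5283932102448 459.5283932102448 255.46272106104666 195.68191725066814 ['img', 'fx', 'fy', 'cx', 'cy', 'world_from_camera']
[[0.936, 0.233, -0.266, 0.42], [-0.353, 0.579, -0.735, -0.767], [-0.017, 0.781, 0.624, 0.65], [0.0, 0.0, 0.0, 1.0]]
```

View pics/scene0.png

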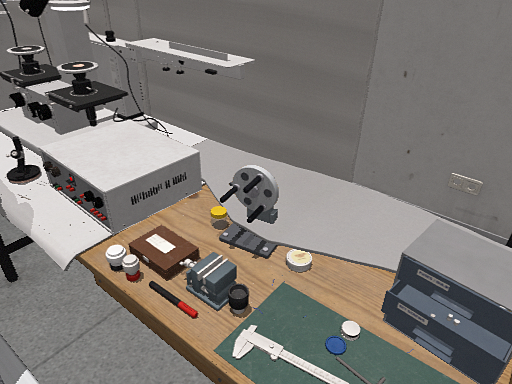

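View pics/side0.png

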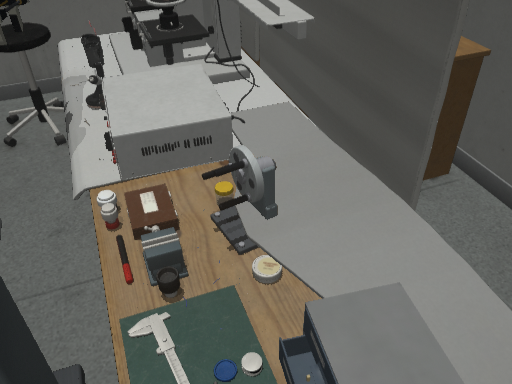

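The scene view shows the wheel at about (254,193) with the base at (248,240), the jar at (219,215) and the tin at (299,260). The side view has the wheel at about (248,175). I'll enlarge both to get pixel positions.

Run:
```python
import cv2,numpy as np
a=cv2.imread("pics/scene0.png")[150:265,205:305];b=cv2.imread("pics/side0.png")[135:250,190:290]
r=lambda x:cv2.resize(x,(400,460),interpolation=cv2.INTER_CUBIC)
cv2.imwrite("pics/c1.png",np.hstack([r(a),r(b)]))
```

```text
(no output)
```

View pics/c1.png

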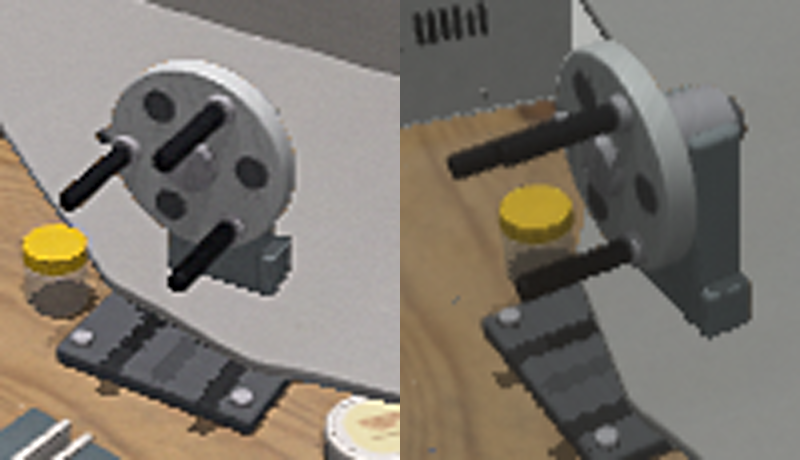

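```bash
cat > h.py <<'E'
import numpy as np,cv2
from scipy.optimize import least_squares
from station import *
def proj(f,P):
    W=np.array(f["world_from_camera"]);q=(np.asarray(P)-W[:3,3])@W[:3,:3]
    return np.stack([f["cx"]+f["fx"]*q[:,0]/-q[:,2],f["cy"]+f["fy"]*q[:,1]/q[:,2]],1)
def pt(p,phi,d,r=.042):  # p=(x,y,yaw) axle at face ; phi cw from up; d in front of face
    l=np.array([-d,-r*np.sin(phi),r*np.cos(phi)]);c,s=np.cos(p[2]),np.sin(p[2])
    return np.array([p[0]+c*l[0]-s*l[1],p[1]+s*l[0]+c*l[1],.135+l[2]])
E
python3 - <<'E'
from h import *
fs=grab_frame("scene");fd=grab_frame("side")
S=lambda u,v:(205+u/4,150+v/4)
D=lambda u,v:(190+(u-400)/4,135+v/4)
k=2*np.pi/3
obs=[(0,0,0,S(127,150)),(0,0,.064,S(68,198)),(0,1,0,S(220,108)),(0,1,.064,S(163,160)),(0,2,0,S(233,232)),(0,2,.064,S(178,282)),
(1,2,0,D(628,250)),(1,2,.064,D(525,287)),(1,1,0,D(615,118))]
F=[fs,fd]
def res(q,n=9):
    return np.concatenate([proj(F[c],[pt(q,q[3]+h*k,d)])[0]-np.array(o) for c,h,d,o in obs])
best=min((least_squares(res,[.6,.2,y,ph],loss='soft_l1') for ph in(-2,-1,0) for y in(-.3,.3)),key=lambda r:r.cost)
q=best.x;print(q,best.cost,np.round(best.fun.reshape(-1,2),1).tolist())
print([np.round(pt(q,q[3]+h*k,.044),3).tolist() for h in range(3)],"hub",pt(q,0,.008,0))
def ray(f,u,v,z):
    W=np.array(f["world_from_camera"]);d=W[:3,:3]@np.array([(u-f["cx"])/f["fx"],-(v-f["cy"])/f["fy"],-1]);t=(z-W[2,3])/d[2];return np.round(W[:3,3]+t*d,3)
print("jar",ray(fs,*S(56,245),.043),ray(fd,*D(536,205),.043),"tin",ray(fs,299,257,.02),ray(fd,266,266,.02))
print("plate front corners",ray(fs,*S(62,352),.012),ray(fs,*S(250,425),.012))
E
```

```text
[ 0.63533601 -0.09536913  0.18075242 -1.69237902] 7.838836087565647 [[0.3, -0.3], [-0.5, 1.5], [0.5, -0.1], [-0.3, 0.9], [-0.0, -1.9], [-0.4, 0.8], [1.4, -0.7], [-2.7, 1.6], [1.1, -1.2]]
[[0.585, -0.062, 0.13], [0.595, -0.119, 0.174], [0.597, -0.128, 0.101]] hub [ 0.62746634 -0.09680728  0.135     ]
jar [ 0.621 -0.001  0.043] [0.627 0.003 0.043] tin [ 0.632 -0.227  0.02 ] [ 0.633 -0.228  0.02 ]
plate front corners [ 0.577 -0.047  0.012] [ 0.597 -0.168  0.012]
```

The fit agrees with the given sizes: the plate corners give the same yaw and a width of 123 mm. The handles sit at -97°, 23° and 143°. Next I'll check the furniture on the way and write a row planner.

```bash
cat >> h.py <<'E'
from scipy.spatial.transform import Rotation as R, Slerp
Q=np.array([0.6353,-0.0954,0.1808])
def toolR(tilt,yaw=Q[2]):
    # tool down, tool x = stand -y ; tilt>0: tool body leans to the left (+y) by tilt rad
    s=np.sin(tilt);c=np.cos(tilt)
    z=np.array([0,-s,-c]);x=np.array([0,-c,s]);y=np.cross(z,x)
    return R.from_euler('z',yaw)*R.from_matrix(np.stack([x,y,z],1))
def rows(path,n,grip,p0=None,R0=None):
    """path: f(u)->(grasp point,Rot) u in (0,1]; prints rounded rows"""
    o=get_obs();p=np.array(o["tcp_pos"]) if p0 is None else p0;r=R.from_rotvec(o["orientation"]) if R0 is None else R0
    out=[]
    for i in range(n):
        g,t=path((i+1)/n);tp=g+t.apply([0,0,.019])
        d=np.round(r.inv().apply(tp-p)*100,1);w=np.round((r.inv()*t).as_rotvec(),2)
        p=p+r.apply(d/100);r=r*R.from_rotvec(w);out.append(list(map(float,d))+list(map(float,w))+[grip])
        if np.linalg.norm(d)>5 or np.linalg.norm(w)>.15: print("row",i,"too fast",np.linalg.norm(d),np.linalg.norm(w))
    for k in range(0,n,8): print(str(sum(out[k:k+8],[])).replace(" ",""))
    print("end tcp",p.round(3),r.as_rotvec().round(3)); return p,r
def line(g0,r0,g1,r1):
    s=Slerp([0,1],R.concatenate([r0,r1]));return lambda u:(g0+(g1-g0)*u,s(u))
def here():
    o=get_obs();r=R.from_rotvec(o["orientation"]);return np.array(o["tcp_pos"])-r.apply([0,0,.019]),r
E
python3 - <<'E'
from h import *
fs=grab_frame("scene");fd=grab_frame("side")
def ray(f,u,v,z):
    W=np.array(f["world_from_camera"]);d=W[:3,:3]@np.array([(u-f["cx"])/f["fx"],-(v-f["cy"])/f["fy"],-1]);t=(z-W[2,3])/d[2];return np.round(W[:3,3]+t*d,3)
print("box corner near bottom",ray(fs,110,231,0),ray(fd,118,183,0),"right bottom",ray(fs,203,183,0),ray(fd,230,163,0))
for z in(.08,.12,.16): print(z,ray(fs,103,207,z),ray(fd,107,127,z),"shelf",ray(fs,250,72,z+.2))
g0,r0=here();t=toolR(.52)
g1=pt(Q,-1.692,.05)+t.apply([0,0,-.09])
print("pre",g1)
gm=np.array([.55,.0,.33])
s=Slerp([0,1],R.concatenate([r0,toolR(0)]))
# rotate via +z tool
tot=(r0.inv()*toolR(0)).as_rotvec();print("tot",tot)
def path(u):
    th=np.arctan2(g0[1],g0[0])*(1-u)-.02*u;rr=np.hypot(*g0[:2])*(1-u)+.56*u
    return np.array([rr*np.cos(th),rr*np.sin(th),g0[2]+(.33-g0[2])*min(1,2*u)]),r0*R.from_rotvec(tot*u)
rows(path,24,0.0)
E
```

```text
box corner near bottom [0.436 0.185 0.   ] [0.412 0.163 0.   ] right bottom [0.738 0.175 0.   ] [0.684 0.143 0.   ]
0.08 [0.428 0.174 0.08 ] [0.418 0.294 0.08 ] shelf [0.949 0.174 0.28 ]
0.12 [0.4   0.118 0.12 ] [0.418 0.219 0.12 ] shelf [0.834 0.08  0.32 ]
0.16 [0.373 0.061 0.16 ] [0.418 0.145 0.16 ] shelf [ 0.719 -0.014  0.36 ]
pre [ 0.57057684 -0.01938822  0.20802563]
tot [7.41674703e-04 2.79109313e-04 2.59004834e+00]
[-0.5,3.3,-0.7,0.0,0.0,0.11,0.0,-0.2,3.3,-0.7,0.0,0.0,0.11,0.0,-0.1,3.2,-0.7,0.0,0.0,0.1,0.0,0.1,3.3,-0.7,0.0,0.0,0.11,0.0,0.3,3.2,-0.7,0.0,0.0,0.11,0.0,0.4,3.2,-0.7,0.0,0.0,0.11,0.0,0.7,3.1,-0.7,0.0,0.0,0.11,0.0,0.8,3.1,-0.7,0.0,-0.0,0.1,0.0]
[1.0,3.0,-0.7,0.0,-0.0,0.11,0.0,1.1,3.0,-0.7,0.0,-0.0,0.11,0.0,1.3,2.8,-0.8,0.0,-0.0,0.11,0.0,1.4,2.8,-0.7,0.0,-0.0,0.11,0.0,1.6,2.6,0.0,0.0,-0.0,0.1,0.0,1.7,2.6,0.0,0.0,-0.0,0.11,0.0,1.9,2.4,0.0,0.0,-0.0,0.11,0.0,2.0,2.3,0.1,0.0,-0.0,0.11,0.0]
[2.0,2.2,-0.0,0.0,-0.0,0.1,0.0,2.2,2.0,-0.0,0.0,-0.0,0.11,0.0,2.3,1.9,-0.0,0.0,-0.0,0.11,0.0,2.4,1.8,-0.0,0.0,-0.0,0.11,0.0,2.4,1.6,-0.0,0.0,-0.0,0.11,0.0,2.6,1.4,-0.0,0.0,-0.0,0.1,0.0,2.5,1.4,-0.0,0.0,-0.0,0.11,0.0,2.7,1.1,-0.0,0.0,-0.0,0.11,0.0]
end tcp [ 0.56  -0.011  0.311] [ 2.413 -2.011  0.   ]
```

Run:
```python
from h import *
fs=grab_frame("scene");fd=grab_frame("side")
def rd(f,u,v):
    W=np.array(f["world_from_camera"]);return W[:3,3],W[:3,:3]@np.array([(u-f["cx"])/f["fx"],-(v-f["cy"])/f["fy"],-1])
def tri(a,b):
    o,d=rd(fs,*a);p,e=rd(fd,*b);s=np.linalg.lstsq(np.stack([d,-e],1),p-o,rcond=None)[0];print((o+s[0]*d).round(3),(p+s[1]*e).round(3))
tri((253,62),(312,15));tri((103,207),(106,105));tri((200,152),(220,98))
```

```text
[0.865 0.095 0.337] [0.866 0.099 0.349]
[0.389 0.095 0.136] [0.427 0.133 0.216]
[0.649 0.082 0.165] [0.658 0.098 0.203]
```

Request:
apply_moves:
  moves: [-0.5, 3.3, -0.7, 0.0, 0.0, 0.11, 0.0, -0.2, 3.3, -0.7, 0.0, 0.0, 0.11, 0.0, -0.1, 3.2, -0.7, 0.0, 0.0, 0.1, 0.0, 0.1, 3.3, -0.7, 0.0, 0.0, 0.11, 0.0, 0.3, 3.2, -0.7, 0.0, 0.0, 0.11, 0.0, 0.4, 3.2, -0.7, 0.0, 0.0, 0.11, 0.0, 0.7, 3.1, -0.7, 0.0, 0.0, 0.11, 0.0, 0.8, 3.1, -0.7, 0.0, 0.0, 0.1, 0.0]
  grip_force: 15

```text
t: 1.2
tcp_pos: [0.4356, 0.4412, 0.2831]
orientation: [-3.097, -0.525, -0.0]
wrist_force: [-0.3, 0.1, -0.6]
gripper_width: 0.0461
```

Request:
apply_moves:
  moves: [1.0, 3.0, -0.7, 0.0, 0.0, 0.11, 0.0, 1.1, 3.0, -0.7, 0.0, 0.0, 0.11, 0.0, 1.3, 2.8, -0.8, 0.0, 0.0, 0.11, 0.0, 1.4, 2.8, -0.7, 0.0, 0.0, 0.11, 0.0, 1.6, 2.6, 0.0, 0.0, 0.0, 0.1, 0.0, 1.7, 2.6, 0.0, 0.0, 0.0, 0.11, 0.0, 1.9, 2.4, 0.0, 0.0, 0.0, 0.11, 0.0, 2.0, 2.3, 0.1, 0.0, 0.0, 0.11, 0.0]

```text
t: 2.0
tcp_pos: [0.5472, 0.2212, 0.311]
orientation: [-3.03, 0.829, -0.001]
wrist_force: [-0.4, -0.3, 0.2]
gripper_width: 0.0458
```

Request:
apply_moves:
  moves: [2.0, 2.2, 0.0, 0.0, 0.0, 0.1, 0.0, 2.2, 2.0, 0.0, 0.0, 0.0, 0.11, 0.0, 2.3, 1.9, 0.0, 0.0, 0.0, 0.11, 0.0, 2.4, 1.8, 0.0, 0.0, 0.0, 0.11, 0.0, 2.4, 1.6, 0.0, 0.0, 0.0, 0.11, 0.0, 2.6, 1.4, 0.0, 0.0, 0.0, 0.1, 0.0, 2.5, 1.4, 0.0, 0.0, 0.0, 0.11, 0.0, 2.7, 1.1, 0.0, 0.0, 0.0, 0.11, 0.0]

```text
t: 2.8
tcp_pos: [0.5601, -0.0122, 0.3108]
orientation: [-2.408, 2.017, -0.0]
wrist_force: [0.2, 0.4, -0.7]
gripper_width: 0.0458
```

Run:
```python
from h import *
o=get_obs();print(o["tcp_pos"].round(3),o["orientation"].round(3),o["joint_pos"].round(2),o["t"])
g,r=here();t=toolR(.52)
f=grab_frame("wrist");cv2.imwrite("pics/w1.png",f["img"][:,:,::-1])
k=2*np.pi/3
for h in range(3): print(h,proj(f,[pt(Q,-1.692+h*k,d) for d in(0,.064)]).round(0).tolist())
g1=pt(Q,-1.692,.05)+t.apply([0,0,-.08]);p,r1=rows(line(g,r,g1,t),8,0.0)
rows(line(g1,t,pt(Q,-1.692,.05),t),4,0.0,p,r1)
```

```text
[ 0.56  -0.012  0.311] [-2.408  2.017 -0.   ] [-0.27  0.24  0.29  1.7  -0.07  1.21 -1.35] 2.8
0 [[302.0, 117.0], [300.0, 173.0]]
1 [[370.0, 118.0], [363.0, 183.0]]
2 [[355.0, 115.0], [350.0, 168.0]]
[-0.4,-0.3,1.6,0.0,0.06,-0.01,0.0,0.2,-0.1,1.7,0.0,0.07,-0.0,0.0,0.1,-0.1,1.6,0.0,0.06,-0.0,0.0,-0.0,-0.1,1.6,0.0,0.07,-0.0,0.0,-0.2,-0.2,1.7,0.0,0.06,-0.0,0.0,-0.2,-0.1,1.6,0.0,0.07,-0.01,0.0,-0.3,-0.1,1.5,0.0,0.06,0.0,0.0,-0.5,-0.1,1.6,0.0,0.07,0.0,0.0]
end tcp [ 0.573 -0.034  0.182] [ 2.114 -1.757  0.562]
[0.0,-0.0,2.0,0.0,-0.0,0.0,0.0,0.0,-0.0,2.0,0.0,-0.0,0.0,0.0,0.0,-0.0,2.0,0.0,-0.0,0.0,0.0,-0.0,-0.0,2.0,0.0,-0.0,0.0,0.0]
end tcp [ 0.58  -0.073  0.113] [ 2.114 -1.757  0.562]
```

View pics/w1.png

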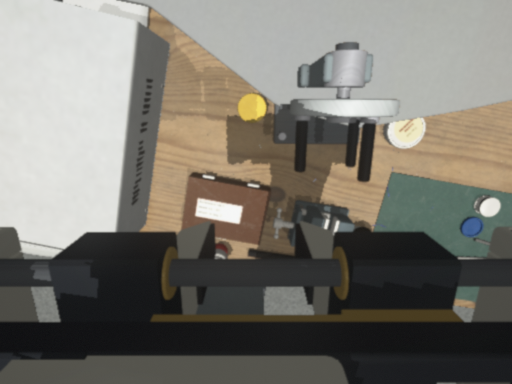

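The wrist view confirms the fit: handle 1 is at column 301, handle 3 at 351 and handle 2 at 367, all within about 3 px of prediction. I'll approach handle 1 from the upper left and grip it.

Request:
apply_moves:
  moves: [-0.4, -0.3, 1.6, 0.0, 0.06, -0.01, 0.0, 0.2, -0.1, 1.7, 0.0, 0.07, 0.0, 0.0, 0.1, -0.1, 1.6, 0.0, 0.06, 0.0, 0.0, 0.0, -0.1, 1.6, 0.0, 0.07, 0.0, 0.0, -0.2, -0.2, 1.7, 0.0, 0.06, 0.0, 0.0, -0.2, -0.1, 1.6, 0.0, 0.07, -0.01, 0.0, -0.3, -0.1, 1.5, 0.0, 0.06, 0.0, 0.0, -0.5, -0.1, 1.6, 0.0, 0.07, 0.0, 0.0]

```text
t: 3.65
tcp_pos: [0.5746, -0.0248, 0.1821]
orientation: [2.133, -1.742, 0.568]
wrist_force: [-0.7, -0.5, -0.1]
gripper_width: 0.046
```

Request:
apply_moves:
  moves: [0, 0, 2, 0, 0, 0, 0, 0, 0, 2, 0, 0, 0, 0, 0, 0, 2, 0, 0, 0, 0, 0, 0, 2, 0, 0, 0, 0, 0, 0, 0, 0, 0, 0, 0, 0, 0, 0, 0, 0, 0, -1, 0, 0, 0, 0, 0, 0, -1, 0, 0, 0, 0, 0, 0, -1]

```text
t: 4.45
tcp_pos: [0.5825, -0.063, 0.1135]
orientation: [2.136, -1.743, 0.566]
wrist_force: [0.5, 0.1, 1.1]
gripper_width: 0.0266
```

Run:
```python
from h import *
o=get_obs();print(o["wrist_force"].round(1),o["gripper_width"],o["t"])
g,r=here();c,s=np.cos(Q[2]),np.sin(Q[2])
l=R.from_euler('z',-Q[2]).apply(g-[Q[0],Q[1],.135]);phi0=np.arctan2(-l[1],l[2]);print(l.round(4),np.degrees(phi0),np.hypot(l[1],l[2]))
d=-l[0]
rows(lambda u:(pt(Q,phi0+1.6*u,d),r),16,-1.0)
```

```text
[0.5 0.1 1.1] 0.02660554975711113 4.45
[-0.0462  0.0508 -0.005 ] -95.5678899775903 0.05107789295981367
[1.0,0.0,-0.0,0.0,0.0,0.0,-1.0,0.2,0.0,-0.4,0.0,0.0,0.0,-1.0,0.3,0.0,-0.3,0.0,0.0,0.0,-1.0,0.3,0.0,-0.3,0.0,0.0,0.0,-1.0,0.3,0.0,-0.3,0.0,0.0,0.0,-1.0,0.4,0.0,-0.2,0.0,0.0,0.0,-1.0,0.3,0.0,-0.2,0.0,0.0,0.0,-1.0,0.4,0.0,-0.2,0.0,0.0,0.0,-1.0]
[0.4,0.1,-0.1,0.0,0.0,0.0,-1.0,0.4,-0.0,-0.1,0.0,0.0,0.0,-1.0,0.5,-0.0,-0.0,0.0,0.0,0.0,-1.0,0.4,-0.0,-0.0,0.0,0.0,0.0,-1.0,0.4,-0.0,0.0,0.0,0.0,0.0,-1.0,0.4,-0.0,0.1,0.0,0.0,0.0,-1.0,0.4,-0.0,0.1,0.0,0.0,0.0,-1.0,0.4,0.0,0.2,0.0,0.0,0.0,-1.0]
end tcp [ 0.591 -0.11   0.161] [ 2.136 -1.743  0.566]
```

The tool stopped 9 mm short because the rows were speed-limited. I'll reopen a little, shift over, then close.

Request:
apply_moves:
  moves: [0, 0, 0, 0, 0, 0, 0, 0.5, 0.3, 0, 0, 0, 0, 0, 0.4, 0, 0, 0, 0, 0, 0, 0, 0, 0, 0, 0, 0, -1, 0, 0, 0, 0, 0, 0, -1, 0, 0, 0, 0, 0, 0, -1, 0, 0, 0, 0, 0, 0, -1, 0, 0, 0, 0, 0, 0, -1]

```text
t: 5.25
tcp_pos: [0.5798, -0.0696, 0.116]
orientation: [2.137, -1.742, 0.561]
wrist_force: [-2.3, 2.1, -0.2]
gripper_width: 0.0126
```

```bash
cat >> h.py <<'E'
def local():
    o=get_obs();g,r=here();l=R.from_euler('z',-Q[2]).apply(g-[Q[0],Q[1],.135]);phi=np.arctan2(-l[1],l[2])
    print("F",o["wrist_force"].round(1),"w",round(o["gripper_width"],4),"t",o["t"],"local",l.round(4),"phi",round(np.degrees(phi),1),"r",round(np.hypot(l[1],l[2]),4),"q",o["joint_pos"].round(2))
    return l,phi,r
E
python3 - <<'E'
from h import *
l,phi,r=local()
rows(lambda u:(pt(Q,phi+1.6*u,-l[0]),r),16,-1.0)
E
```

```text
F [-2.3  2.1 -0.2] w 0.0126 t 5.25 local [-0.05    0.0447 -0.0025] phi -93.2 r 0.0448 q [-0.53  0.53  0.37  1.93  0.49  0.78 -1.94]
[0.5,0.0,-0.2,0.0,0.0,0.0,-1.0,0.2,0.0,-0.4,0.0,0.0,0.0,-1.0,0.3,0.0,-0.3,0.0,0.0,0.0,-1.0,0.3,0.0,-0.3,0.0,0.0,0.0,-1.0,0.3,0.0,-0.3,0.0,0.0,0.0,-1.0,0.4,0.0,-0.2,0.0,0.0,0.0,-1.0,0.3,0.0,-0.2,0.0,0.0,0.0,-1.0,0.4,0.0,-0.1,0.0,0.0,0.0,-1.0]
[0.4,0.0,-0.1,0.0,0.0,0.0,-1.0,0.5,0.1,-0.1,0.0,0.0,0.0,-1.0,0.4,-0.0,-0.0,0.0,0.0,0.0,-1.0,0.4,-0.0,0.0,0.0,0.0,0.0,-1.0,0.4,-0.0,0.1,0.0,0.0,0.0,-1.0,0.4,-0.0,0.1,0.0,0.0,0.0,-1.0,0.4,0.0,0.1,0.0,0.0,0.0,-1.0,0.4,0.0,0.2,0.0,0.0,0.0,-1.0]
end tcp [ 0.588 -0.113  0.16 ] [ 2.137 -1.742  0.561]
```

Request:
apply_moves:
  moves: [0.3, 0, -0.2, 0, 0, 0, -1, 0.2, 0, -0.4, 0, 0, 0, -1, 0.3, 0, -0.3, 0, 0, 0, -1, 0.3, 0, -0.3, 0, 0, 0, -1, 0.3, 0, -0.3, 0, 0, 0, -1, 0.4, 0, -0.2, 0, 0, 0, -1, 0.3, 0, -0.2, 0, 0, 0, -1, 0.4, 0, -0.1, 0, 0, 0, -1]

```text
t: 6.05
tcp_pos: [0.5814, -0.0762, 0.1449]
orientation: [2.143, -1.741, 0.556]
wrist_force: [-10.7, 18.1, 6.3]
gripper_width: 0.0126
```

Run:
```python
from h import *
l,phi,r=local()
rows(lambda u:(pt(Q,phi+(np.radians(-2)-phi)*u,-l[0]),r),8,-1.0)
```

```text
F [-10.7  18.1   6.3] w 0.0126 t 6.05 local [-0.0497  0.0379  0.0265] phi -55.0 r 0.0463 q [-0.52  0.49  0.36  1.92  0.48  0.82 -1.89]
[0.6,0.0,0.2,0.0,0.0,0.0,-1.0,0.5,0.0,-0.1,0.0,0.0,0.0,-1.0,0.5,0.0,-0.1,0.0,0.0,0.0,-1.0,0.5,0.0,-0.0,0.0,0.0,0.0,-1.0,0.5,0.1,0.0,0.0,0.0,0.0,-1.0,0.4,-0.0,0.1,0.0,0.0,0.0,-1.0,0.5,-0.0,0.1,0.0,0.0,0.0,-1.0,0.4,-0.0,0.2,0.0,0.0,0.0,-1.0]
end tcp [ 0.588 -0.112  0.161] [ 2.143 -1.741  0.556]
```

The force shows that my axle estimate is about 3 mm too far right. I'll correct the centre and go on.

```bash
cat >> h.py <<'E'
OFF=np.array([0,.0032,.0015])
Q[:2]+=R.from_euler('z',Q[2]).apply(OFF)[:2]
_pt=pt
def pt(p,phi,d,r=.042): return _pt(p,phi,d,r)+[0,0,OFF[2]]
E
python3 - <<'E'
from h import *
l,phi,r=local()
phi=np.arctan2(-l[1],l[2]-OFF[2])
rows(lambda u:(pt(Q,phi+(np.radians(-2)-phi)*u,-l[0]),r),8,-1.0)
E
```

```text
F [-10.7  18.1   6.3] w 0.0126 t 6.05 local [-0.0497  0.0347  0.0265] phi -52.6 r 0.0437 q [-0.52  0.49  0.36  1.92  0.48  0.82 -1.89]
[0.5,0.0,-0.1,0.0,0.0,0.0,-1.0,0.4,0.0,-0.1,0.0,0.0,0.0,-1.0,0.5,0.0,-0.1,0.0,0.0,0.0,-1.0,0.5,0.0,-0.0,0.0,0.0,0.0,-1.0,0.5,0.1,0.0,0.0,0.0,0.0,-1.0,0.4,-0.0,0.1,0.0,0.0,0.0,-1.0,0.5,-0.0,0.2,0.0,0.0,0.0,-1.0,0.4,-0.0,0.2,0.0,0.0,0.0,-1.0]
end tcp [ 0.587 -0.109  0.161] [ 2.143 -1.741  0.556]
```

Request:
apply_moves:
  moves: [0.1, 0, -0.2, 0, 0, 0, -1, 0.4, 0, -0.2, 0, 0, 0, -1, 0.5, 0, -0.1, 0, 0, 0, -1, 0.5, 0, 0, 0, 0, 0, -1, 0.5, 0, 0, 0, 0, 0, -1, 0.4, 0, 0.1, 0, 0, 0, -1, 0.5, 0, 0.2, 0, 0, 0, -1, 0.4, 0, 0.2, 0, 0, 0, -1]

```text
t: 6.85
tcp_pos: [0.5879, -0.1092, 0.1623]
orientation: [2.137, -1.742, 0.561]
wrist_force: [-2.4, 6.0, -0.1]
gripper_width: 0.0125
```

Run:
```python
from h import *
local()
```

```text
F [-2.4  6.  -0.1] w 0.0125 t 6.85 local [-0.0492  0.0012  0.0438] phi -1.5 r 0.0438 q [-0.47  0.46  0.38  1.9   0.48  0.83 -1.83]
```

Request:
apply_moves:
  moves: [0, 0, 0, 0, 0, 0, 0.5, 0, 0, 0, 0, 0, 0, 0.5, 0, 0, -3, 0, 0, 0, 0.5, 0, 0, -4, 0, 0, 0, 0.5, 0, 0, -4, 0, 0, 0, 0.5, 0, 0, -2, 0, 0, 0, 0.5, 0, 0, 0, 0, 0, 0, 0, 0, 0, 0, 0, 0, 0, 0]

```text
t: 7.65
tcp_pos: [0.5761, -0.0488, 0.276]
orientation: [2.133, -1.743, 0.565]
wrist_force: [0.1, 0.4, -1.2]
gripper_width: 0.0487
```

Request:
apply_moves:
  moves: [0, 0, 0, 0, -0.06, 0, 0, 0, 0, 0, 0, -0.06, 0, 0, 0, 0, 0, 0, -0.06, 0, 0, 0, 0, 0, 0, -0.06, 0, 0, 0, 0, 0, 0, -0.06, 0, 0, 0, 0, 0, 0, -0.06, 0, 0, 0, 0, 0, 0, -0.06, 0, 0, 0, 0, 0, 0, -0.06, 0, 0]

```text
t: 8.45
tcp_pos: [0.5751, -0.05, 0.2743]
orientation: [2.407, -1.972, 0.039]
wrist_force: [0.5, 0.6, 0.7]
gripper_width: 0.046
```

Request:
apply_moves:
  moves: [0, 0, 0, 0, 0, 0, 0, 0, 0, 0, 0, 0, 0, 0, 0, 0, 0, 0, 0, 0, 0, 0, 0, 0, 0, 0, 0, 0, 0, 0, 0, 0, 0, 0, 0, 0, 0, 0, 0, 0, 0, 0, 0, 0, 0, 0, 0, 0, 0]

```text
t: 9.15
tcp_pos: [0.5761, -0.048, 0.2762]
orientation: [2.411, -1.969, 0.045]
wrist_force: [1.0, -0.3, 0.4]
gripper_width: 0.046
```

Run:
```python
from h import *
local()
ims=[]
for n,(a,b) in dict(scene=(205,150),side=(190,135)).items():
    f=grab_frame(n);ims.append(cv2.resize(f["img"][b:b+115,a:a+100,::-1],(400,460),interpolation=cv2.INTER_CUBIC))
cv2.imwrite("pics/c2.png",np.hstack(ims))
```

```text
F [ 1.  -0.3  0.4] w 0.046 t 9.15 local [-0.0496  0.0548  0.1601] phi -18.9 r 0.1693 q [-0.24  0.3   0.31  1.71 -0.06  1.14 -1.29]
```

View pics/c2.png

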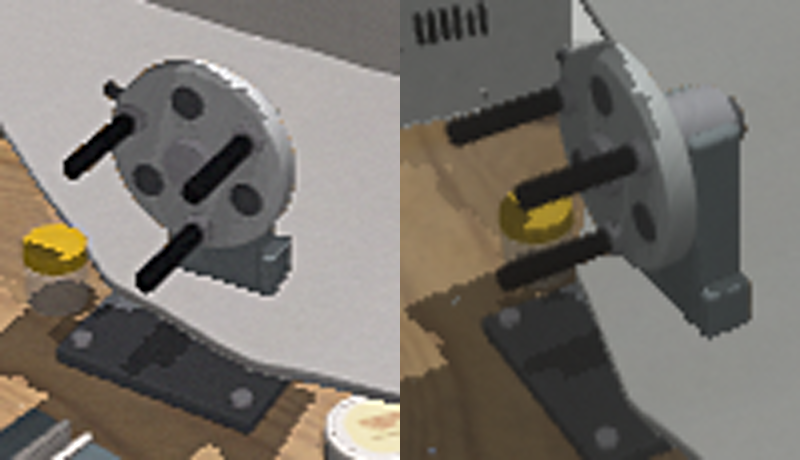

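The wheel has stopped with handle 1 at the upper left. In the crop its base is at (128,122) and its tip at (70,168). I'll fit all the handles.

```bash
cat > fit.py <<'E'
from h import *
S=lambda u,v:(205+u/4,150+v/4)
D=lambda u,v:(190+(u-400)/4,135+v/4)
F=[grab_frame("scene"),grab_frame("side")]
L=.064
O=[[(0,0,0,S(127,150)),(0,0,L,S(68,198)),(0,1,0,S(220,108)),(0,1,L,S(163,160)),(0,2,0,S(233,232)),(0,2,L,S(178,282)),
(1,2,0,D(628,250)),(1,2,L,D(525,287)),(1,1,0,D(615,118))],
[(0,0,0,S(128,122)),(0,0,L,S(70,168)),(0,1,0,S(245,145)),(0,1,L,S(190,192)),(0,2,0,S(195,232)),(0,2,L,S(143,282)),
(1,0,0,D(560,98)),(1,0,L,D(455,135)),(1,1,0,D(632,157)),(1,1,L,D(525,197)),(1,2,0,D(607,245)),(1,2,L,D(507,280))]]
def fit(O,ph0):
    def res(q): # x,y,yaw, cam offsets, phis
        return np.concatenate([proj(F[c],[_pt(q,q[7+i]+h*2*np.pi/3,d)])[0]+q[3+2*c:5+2*c]-np.array(o) for i,s in enumerate(O) for c,h,d,o in s]+[q[3:7]*.7])
    b=least_squares(res,[.635,-.095,.18,0,0,0,0]+ph0,loss='soft_l1')
    print("xyyaw",b.x[:3].round(4),"off",b.x[3:7].round(1),"phi deg",np.degrees(b.x[7:]).round(1),"cost",b.cost,"rms",np.sqrt(np.mean(b.fun**2)));return b.x
E
echo 'from h import _pt' | cat - fit.py > f2 && mv f2 fit.py
python3 - <<'E'
from fit import *
fit(O,[-1.69,-1.1])
for i in(0,1): fit([O[i]],[-1.4])
local()
E
```

```text
xyyaw [ 0.6377 -0.0917  0.1879] off [ 0.2  0.9 -0.6  1.3] phi deg [-96.8 -67.1] cost 22.488793887653518 rms 1.2151211641936115
xyyaw [ 0.6354 -0.0946  0.1838] off [ 0.3 -0.1 -0.4  0.5] phi deg [-96.9] cost 7.436781723343313 rms 1.0493240324767104
xyyaw [ 0.6376 -0.0917  0.1993] off [-0.3  1.   0.   0.9] phi deg [-67.] cost 13.974419238275438 rms 1.2247479119921498
F [ 0.7 -0.9  0. ] w 0.0459 t 9.35 local [-0.0497  0.0545  0.1601] phi -18.8 r 0.1691 q [-0.24  0.3   0.31  1.71 -0.06  1.14 -1.29]
```

Both fits agree: handle 1 has stopped at -67.1°, and the corrected axle y matches. Next I'll take handle 2, now at 53°, from straight above and turn it 95° anticlockwise.

Run:
```python
from h import *
l,phi,r=local();g,r=here();t=toolR(0);a=np.radians(53)
g2=pt(Q,a,.049);g1=g2+[0,0,.07]
p,q=rows(line(g,r,g1,t),8,0.0)
p,q=rows(line(g1,t,g2,t),4,0.0,p,q)
rows(lambda u:(pt(Q,a-np.radians(95)*u,.049),t),16,-1.0,p,q)
```

```text
F [ 0.7 -0.9  0. ] w 0.0459 t 9.35 local [-0.0497  0.0545  0.1601] phi -18.8 r 0.1691 q [-0.24  0.3   0.31  1.71 -0.06  1.14 -1.29]
[1.1,0.0,0.8,0.0,-0.01,0.0,0.0,1.0,0.0,0.9,0.0,-0.0,0.0,0.0,1.1,0.0,0.8,0.0,-0.01,0.01,0.0,1.1,0.0,0.8,0.0,-0.0,-0.0,0.0,1.0,0.0,0.8,0.0,-0.01,0.0,0.0,1.1,0.0,0.8,0.0,-0.0,0.0,0.0,1.1,0.0,0.8,0.0,-0.01,0.01,0.0,1.1,0.0,0.8,0.0,-0.0,-0.0,0.0]
end tcp [ 0.593 -0.134  0.213] [ 2.41  -2.011 -0.003]
[-0.0,-0.0,1.8,0.0,-0.0,-0.0,0.0,-0.0,-0.0,1.7,0.0,-0.0,-0.0,0.0,-0.0,-0.0,1.8,0.0,-0.0,-0.0,0.0,-0.0,-0.0,1.7,0.0,-0.0,-0.0,0.0]
end tcp [ 0.592 -0.134  0.143] [ 2.41  -2.011 -0.003]
[-0.3,-0.0,-0.3,0.0,-0.0,-0.0,-1.0,-0.3,-0.0,-0.3,0.0,-0.0,-0.0,-1.0,-0.3,-0.0,-0.3,0.0,-0.0,-0.0,-1.0,-0.4,-0.0,-0.2,0.0,-0.0,-0.0,-1.0,-0.4,-0.0,-0.2,0.0,-0.0,-0.0,-1.0,-0.4,-0.0,-0.2,0.0,-0.0,-0.0,-1.0,-0.4,-0.0,-0.1,0.0,-0.0,-0.0,-1.0,-0.5,-0.0,-0.0,0.0,-0.0,-0.0,-1.0]
[-0.4,-0.0,-0.1,0.0,-0.0,-0.0,-1.0,-0.4,-0.0,0.1,0.0,-0.0,-0.0,-1.0,-0.5,-0.0,0.0,0.0,-0.0,-0.0,-1.0,-0.4,-0.0,0.1,0.0,-0.0,-0.0,-1.0,-0.4,-0.0,0.2,0.0,-0.0,-0.0,-1.0,-0.4,-0.0,0.2,0.0,-0.0,-0.0,-1.0,-0.3,-0.0,0.2,0.0,-0.0,-0.0,-1.0,-0.4,-0.0,0.3,0.0,-0.0,-0.0,-1.0]
end tcp [ 0.581 -0.073  0.149] [ 2.41  -2.011 -0.003]
```

Request:
apply_moves:
  moves: [1.1, 0, 0.8, 0, -0.01, 0, 0, 1.0, 0, 0.9, 0, 0, 0, 0, 1.1, 0, 0.8, 0, -0.01, 0.01, 0, 1.1, 0, 0.8, 0, 0, 0, 0, 1.0, 0, 0.8, 0, -0.01, 0, 0, 1.1, 0, 0.8, 0, 0, 0, 0, 1.1, 0, 0.8, 0, -0.01, 0.01, 0, 1.1, 0, 0.8, 0, 0, 0, 0]

```text
t: 10.15
tcp_pos: [0.5927, -0.1356, 0.2121]
orientation: [2.409, -2.012, -0.004]
wrist_force: [-0.4, -0.8, 0.8]
gripper_width: 0.0453
```

Request:
apply_moves:
  moves: [0, 0, 0, 0, 0, 0, 0, 0, 0, 1.8, 0, 0, 0, 0, 0, 0, 1.7, 0, 0, 0, 0, 0, 0, 1.8, 0, 0, 0, 0, 0, 0, 1.7, 0, 0, 0, 0, 0, 0, 0, 0, 0, 0, 0]

```text
t: 10.75
tcp_pos: [0.5907, -0.133, 0.1406]
orientation: [2.41, -2.009, -0.01]
wrist_force: [-0.5, 0.9, 0.6]
gripper_width: 0.046
```

Run:
```python
from h import *
local();print((here()[0]-pt(Q,np.radians(53),.049)).round(4))
```

```text
F [-0.5  0.9  0.6] w 0.046 t 10.75 local [-0.0505 -0.0322  0.0246] phi 52.6 r 0.0405 q [-0.06  0.5   0.31  1.76 -0.18  0.92 -1.06]
[-0.0017  0.001  -0.0022]
```

Request:
apply_moves:
  moves: [0, 0, 0, 0, 0, 0, -1, 0, 0, 0, 0, 0, 0, -1, 0, 0, 0, 0, 0, 0, -1, 0, 0, 0, 0, 0, 0, -1, 0, 0, 0, 0, 0, 0, -1]

```text
t: 11.25
tcp_pos: [0.5931, -0.1353, 0.1438]
orientation: [2.41, -2.012, 0.0]
wrist_force: [-0.2, 0.7, 0.2]
gripper_width: 0.0127
```

Request:
apply_moves:
  moves: [-0.3, 0, -0.3, 0, 0, 0, -1, -0.3, 0, -0.3, 0, 0, 0, -1, -0.3, 0, -0.3, 0, 0, 0, -1, -0.4, 0, -0.3, 0, 0, 0, -1, -0.4, 0, -0.2, 0, 0, 0, -1, -0.4, 0, -0.2, 0, 0, 0, -1, -0.4, 0, -0.1, 0, 0, 0, -1, -0.5, 0, 0, 0, 0, 0, -1]

```text
t: 12.05
tcp_pos: [0.5885, -0.1085, 0.1622]
orientation: [2.407, -2.014, 0.006]
wrist_force: [-0.2, -5.9, 8.5]
gripper_width: 0.0123
```

Run:
```python
from h import *
local()
```

```text
F [-0.2 -5.9  8.5] w 0.0123 t 12.05 local [-0.0484 -0.0075  0.0462] phi 9.3 r 0.0468 q [-0.11  0.46  0.31  1.77 -0.16  0.94 -1.12]
```

Request:
apply_moves:
  moves: [-0.4, 0, 0, 0, 0, 0, -1, -0.4, 0, 0.1, 0, 0, 0, -1, -0.5, 0, 0.1, 0, 0, 0, -1, -0.4, 0, 0.2, 0, 0, 0, -1, -0.4, 0, 0.2, 0, 0, 0, -1, -0.4, 0, 0.2, 0, 0, 0, -1, -0.3, 0, 0.3, 0, 0, 0, -1, -0.3, 0, 0.3, 0, 0, 0, -1]

```text
t: 12.85
tcp_pos: [0.5827, -0.075, 0.1473]
orientation: [2.41, -2.013, 0.001]
wrist_force: [0.5, -3.0, 5.7]
gripper_width: 0.0122
```

Run:
```python
from h import *
local()
```

```text
F [ 0.5 -3.   5.7] w 0.0122 t 12.85 local [-0.0481  0.0263  0.0313] phi -40.1 r 0.0409 q [-0.15  0.46  0.3   1.8  -0.17  0.91 -1.17]
```

Request:
apply_moves:
  moves: [0, 0, 0, 0, 0, 0, 0.5, 0, 0, 0, 0, 0, 0, 0.5, 0, 0, -3, 0, 0, 0, 0.5, 0, 0, -4, 0, 0, 0, 0.5, 0, 0, -4, 0, 0, 0, 0.5, 0, 0, -2, 0, 0, 0, 0.5, 0, 0, 0, 0, 0, 0, 0, 0, 0, 0, 0, 0, 0, 0]

```text
t: 13.65
tcp_pos: [0.5814, -0.0734, 0.2755]
orientation: [2.411, -2.01, -0.005]
wrist_force: [-0.3, 0.7, -0.8]
gripper_width: 0.0489
```

Request:
apply_moves:
  moves: [0, 0, 0, 0, 0, 0, 0, 0, 0, 0, 0, 0, 0, 0, 0, 0, 0, 0, 0, 0, 0, 0, 0, 0, 0, 0, 0, 0, 0, 0, 0, 0, 0, 0, 0, 0, 0, 0, 0, 0, 0, 0, 0, 0, 0, 0, 0, 0, 0, 0, 0, 0, 0, 0, 0, 0]

```text
t: 14.45
tcp_pos: [0.5819, -0.074, 0.2759]
orientation: [2.41, -2.011, -0.003]
wrist_force: [-0.3, 0.3, -0.3]
gripper_width: 0.0459
```

Request:
apply_moves:
  moves: [0, 0, 0, 0, 0, 0, 0, 0, 0, 0, 0, 0, 0, 0, 0, 0, 0, 0, 0, 0, 0, 0, 0, 0, 0, 0, 0, 0, 0, 0, 0, 0, 0, 0, 0, 0, 0, 0, 0, 0, 0, 0, 0, 0, 0, 0, 0, 0, 0, 0, 0, 0, 0, 0, 0, 0]

```text
t: 15.25
tcp_pos: [0.5819, -0.074, 0.2758]
orientation: [2.41, -2.011, -0.003]
wrist_force: [0.2, 2.0, 0.6]
gripper_width: 0.0457
```

Run:
```python
from h import *
local()
ims=[]
for n,(a,b) in dict(scene=(205,150),side=(190,135)).items():
    f=grab_frame(n);ims.append(cv2.resize(f["img"][b:b+115,a:a+100,::-1],(400,460),interpolation=cv2.INTER_CUBIC))
cv2.imwrite("pics/c3.png",np.hstack(ims))
```

```text
F [0.2 2.  0.6] w 0.0457 t 15.25 local [-0.0486  0.0275  0.1598] phi -9.7 r 0.1622 q [-0.18  0.32  0.33  1.68 -0.11  1.16 -1.21]
```

View pics/c3.png

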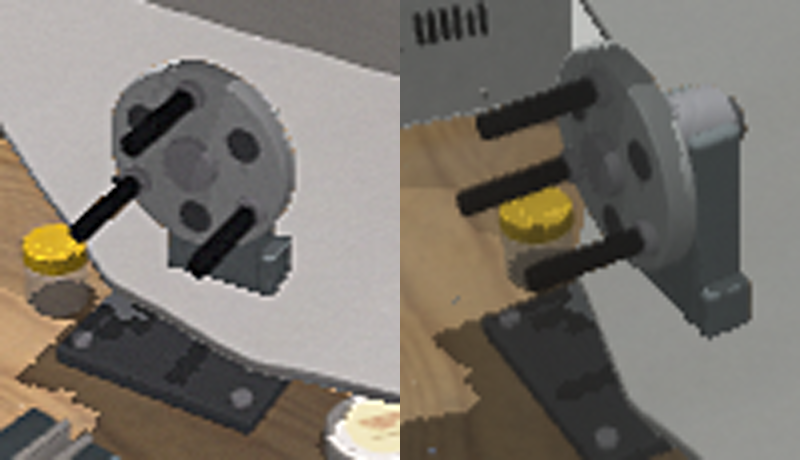

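It has stopped with handle 2 near the top. In the scene crop its base is at (190,98), the left handle's at (133,183) and the right one's at (250,213). I'll fit.

```bash
cat >> fit.py <<'E'
O.append([(0,0,0,S(133,183)),(0,0,L,S(77,232)),(0,1,0,S(190,98)),(0,1,L,S(128,148)),(0,2,0,S(250,213)),(0,2,L,S(197,268)),
(1,0,0,D(563,172)),(1,0,L,D(463,207)),(1,1,0,D(590,93)),(1,1,L,D(485,130)),(1,2,0,D(637,240)),(1,2,L,D(533,277))])
E
python3 - <<'E'
from fit import *
x=fit(O,[-1.69,-1.17,-2.2]);fit(O[2:],[-2.2])
m=(x[8]+x[9])/2;print("mid h1",np.degrees(m),"half range",np.degrees(x[8]-x[9])/2)
a=x[9]+2*np.pi/3;b=m+2*np.pi/3
l,phi,r=local();g,r=here();t=toolR(0)
g2=pt(Q,a,.049);g1=g2+[0,0,.05]
p,q=rows(line(g,r,g1,t),6,0.0)
p,q=rows(line(g1,t,g2,t),4,0.0,p,q)
rows(lambda u:(pt(Q,a+(b-a)*u,.049),t),8,-1.0,p,q)
E
```

```text
xyyaw [ 0.6402 -0.0879  0.1936] off [ 0.7  2.2 -1.1  2.8] phi deg [ -96.7  -66.9 -122.6] cost 35.11859925674987 rms 1.2168137414497553
xyyaw [ 0.6361 -0.093   0.1981] off [-0.1  0.7 -0.1  0.9] phi deg [-122.7] cost 13.18271064309803 rms 1.1915728021961438
mid h1 -94.76448966788742 half range 27.850748975500874
F [-0.3 -0.   0.4] w 0.0459 t 15.45 local [-0.0486  0.0274  0.1598] phi -9.7 r 0.1621 q [-0.18  0.32  0.33  1.68 -0.11  1.16 -1.21]
[0.4,0.0,1.1,0.0,-0.0,-0.0,0.0,0.4,0.0,1.1,0.0,-0.0,-0.0,0.0,0.5,0.0,1.1,0.0,-0.0,-0.0,0.0,0.4,0.0,1.1,0.0,-0.0,-0.0,0.0,0.4,0.0,1.1,0.0,-0.0,-0.0,0.0,0.4,0.0,1.1,0.0,-0.0,-0.0,0.0]
end tcp [ 0.586 -0.099  0.21 ] [ 2.41  -2.011 -0.003]
[0.0,-0.0,1.3,0.0,-0.0,-0.0,0.0,0.0,-0.0,1.2,0.0,-0.0,-0.0,0.0,0.0,-0.0,1.3,0.0,-0.0,-0.0,0.0,0.0,-0.0,1.2,0.0,-0.0,-0.0,0.0]
end tcp [ 0.586 -0.099  0.16 ] [ 2.41  -2.011 -0.003]
[0.3,-0.0,0.0,0.0,-0.0,-0.0,-1.0,0.3,-0.0,0.0,0.0,-0.0,-0.0,-1.0,0.2,-0.0,0.1,0.0,-0.0,-0.0,-1.0,0.3,-0.0,0.0,0.0,-0.0,-0.0,-1.0,0.2,-0.0,0.1,0.0,-0.0,-0.0,-1.0,0.3,-0.0,0.0,0.0,-0.0,-0.0,-1.0,0.2,-0.0,0.1,0.0,-0.0,-0.0,-1.0,0.2,-0.0,0.1,0.0,-0.0,-0.0,-1.0]
end tcp [ 0.59  -0.118  0.156] [ 2.41  -2.011 -0.003]
```

The half range of 27.9° lies within the stated 25–37°. The midway place is handle 2 at +25.2°, and it now stands at -2.6°.

Request:
apply_moves:
  moves: [0.4, 0, 1.1, 0, 0, 0, 0, 0.4, 0, 1.1, 0, 0, 0, 0, 0.5, 0, 1.1, 0, 0, 0, 0, 0.4, 0, 1.1, 0, 0, 0, 0, 0.4, 0, 1.1, 0, 0, 0, 0, 0.4, 0, 1.1, 0, 0, 0, 0, 0, 0, 0, 0, 0, 0, 0]

```text
t: 16.15
tcp_pos: [0.5849, -0.0994, 0.2076]
orientation: [2.407, -2.011, -0.007]
wrist_force: [0.3, 0.0, -0.5]
gripper_width: 0.0455
```

Request:
apply_moves:
  moves: [0, 0, 1.3, 0, 0, 0, 0, 0, 0, 1.2, 0, 0, 0, 0, 0, 0, 1.3, 0, 0, 0, 0, 0, 0, 1.2, 0, 0, 0, 0, 0, 0, 0, 0, 0, 0, 0, 0, 0, 0, 0, 0, 0, -1, 0, 0, 0, 0, 0, 0, -1, 0, 0, 0, 0, 0, 0, -1]

```text
t: 16.95
tcp_pos: [0.5865, -0.0988, 0.1605]
orientation: [2.411, -2.011, -0.002]
wrist_force: [0.8, 0.1, -0.4]
gripper_width: 0.0265
```

Request:
apply_moves:
  moves: [0, 0, 0, 0, 0, 0, -1, 0, 0, 0, 0, 0, 0, -1]

```text
t: 17.15
tcp_pos: [0.5864, -0.0992, 0.1604]
orientation: [2.41, -2.011, -0.001]
wrist_force: [-0.0, -1.2, 1.6]
gripper_width: 0.0124
```

Run:
```python
from h import *
local()
```

```text
F [-0.  -1.2  1.6] w 0.0124 t 17.15 local [-0.0487  0.0019  0.0444] phi -2.5 r 0.0444 q [-0.12  0.46  0.32  1.77 -0.17  0.94 -1.13]
```

Request:
apply_moves:
  moves: [0.3, 0, 0, 0, 0, 0, -1, 0.3, 0, 0, 0, 0, 0, -1, 0.2, 0, 0.1, 0, 0, 0, -1, 0.3, 0, 0, 0, 0, 0, -1, 0.2, 0, 0.1, 0, 0, 0, -1, 0.3, 0, 0, 0, 0, 0, -1, 0.2, 0, 0.1, 0, 0, 0, -1, 0.2, 0, 0.1, 0, 0, 0, -1]

```text
t: 17.95
tcp_pos: [0.5896, -0.1183, 0.1557]
orientation: [2.411, -2.011, -0.004]
wrist_force: [-1.2, 2.2, 3.5]
gripper_width: 0.0124
```

Request:
apply_moves:
  moves: [0, 0, 0, 0, 0, 0, -1, 0, 0, 0, 0, 0, 0, -1, 0, 0, 0, 0, 0, 0, -1, 0, 0, 0, 0, 0, 0, -1]

```text
t: 18.35
tcp_pos: [0.5896, -0.1186, 0.1556]
orientation: [2.41, -2.011, -0.003]
wrist_force: [1.4, 2.5, -1.6]
gripper_width: 0.0123
```

Run:
```python
from h import *
local()
ims=[]
for n,(a,b) in dict(scene=(205,150),side=(190,135)).items():
    f=grab_frame(n);ims.append(cv2.resize(f["img"][b:b+115,a:a+100,::-1],(400,460),interpolation=cv2.INTER_CUBIC))
cv2.imwrite("pics/c4.png",np.hstack(ims))
```

```text
F [ 1.4  2.5 -1.6] w 0.0123 t 18.35 local [-0.049  -0.0178  0.0396] phi 24.1 r 0.0434 q [-0.09  0.47  0.32  1.76 -0.18  0.94 -1.09]
```

View pics/c4.png

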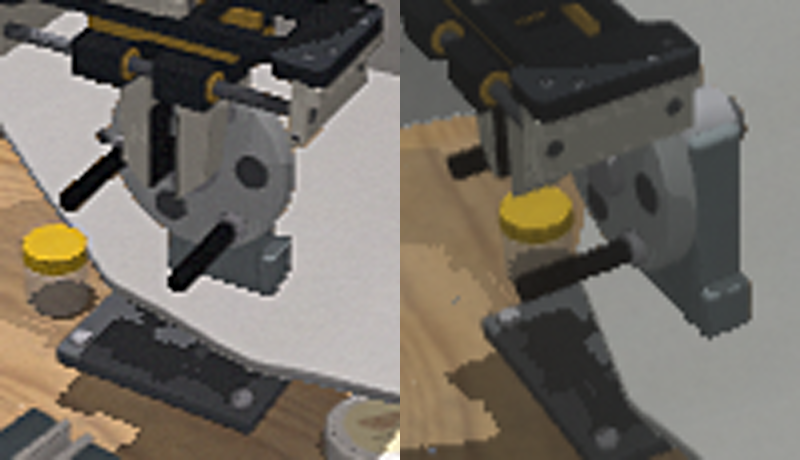

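The picture shows the fingers closed on handle 2. Handle 1's tip is at (68,200) and handle 3's at (178,282), which puts handle 1 at about -96°, within 2° of the -94.8° target. The jar and tin are where they started.

```bash
python3 -c "
from station import *
print(hand_in())"
```

```text
the job is handed in; nothing more can be done
None
```

I swung the wheel clockwise by handle 1 (about 94°) and let go, then anticlockwise by handle 2 (about 94°) and let go. I then turned it to the midway place by handle 2 and handed in at about 18.5 s, still gripping that handle.

| Check | Handle 1 angle (clockwise from up) |
|---|---|
| Stop after the clockwise swing | -66.9° |
| Stop after the anticlockwise swing | -122.6° |
| Midway target | -94.8° |
| Where I left it, from the tool position | -95.9° |
| Where I left it, judged by eye from the last picture | about -96° to -97° |

- **Stopping places:** the half range came out at 27.9°, within the stated 25–37°.
- **Final place:** both readings put the wheel within about 2° of the target, and the limit is 11°.
- **Grip:** the fingers are closed on handle 2, with the gap reading 12.3 mm on a 13 mm rod. The commanded grip is 15 N.
- **Bystanders:** in the last picture the jar had not moved and the tin, partly in view, looked the same. The ring was hidden behind the stand, so I could not check it, but the arm did not go near it.
- **What disagreed:** my first axle estimate was about 3 mm too far right. That caused up to about 22 N of sideways force in the first swing, which I corrected. Image fits of the axle also differed from one another by a few mm.

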